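# Swap the jar and the keyed trays between balance and curing turntable

### The job

The jar on the curing turntable and the deep parts tray on the balance must change places, and the cork mat is free for setting something down on the way: stand the jar in the middle of the weighing pan, and seat the deep tray flat in the middle of the turntable plate, straight, with the notch in its end over the plate's stud. Then stack the shallow tray squarely on the deep one, its notch over the deep tray's stud so that it lies flat on the rim. Never tip over the jar, a tray or the beaker.

Things in the scene. Friction and masses are not known exactly. Their poses are not given: they have to be found in the camera images.
- lower_c (a point): Deep, narrow white open tray (grey printed gears inside), 110 long (x) x 52 wide x 40 high mm, 160 g. Dark steel stud, 12 across, tapering, 10 high, on its rim at the +x end, 50 from the middle; under it, in the tray's underside, a notch 20 wide, 14 high, 15 long, open at the end face. Point: its middle, 20 above its underside; x towards stud, z up. Grip across the width. Starts on the balance.
- upper_c (a point): Shallow, wide white open tray (black printed brackets inside), 110 long (x) x 60 wide x 32 high mm, 130 g, no stud. A notch 20 wide, 15 long is cut through the middle of its +x end from top to bottom. Point: its middle, 16 above its underside; x towards the notch, z up. Grip across the width. Starts on the drying plate.
- jar_c (a point): Round amber glass jar with black screw cap and paper label, 54 mm across, 70 high, about 200 g. Point: its middle, half-way up (35 above its underside), z up. At the start it stands on the turntable plate.
- turntable: Curing turntable, fixed, does not turn: black foot 150 x 150 x 12 mm, round aluminium plate 140 across, its top 25 above the origin. A dark steel stud, 12 across, tapering, 10 high, stands on the plate 50 from the centre towards +x. Origin: middle of the underside. The deep tray fits centred on the plate, x along this x, 4 to spare each side of the stud.
- balance: White laboratory balance, fixed: body 150 mm wide (y), 40 high, with a round steel weighing pan, 120 across, whose rigid top is 50 above the origin. Origin: on the bench under the middle of the pan. A dark display lies in front, at -x, 92 from the pan's middle.
- drying_plate: Fixed dark flat steel drying plate 150 (x) x 120 (y) mm, 6 thick; origin at the middle of its underside. The upper tray lies on it at the start.
- cork_mat: Fixed square cork mat 130 x 130 mm, 4 thick, empty at the start: a free spot for setting something down. Origin at the middle of its underside.
- beaker_c (a point): Bystander: small empty glass beaker, 56 mm across, 65 high, standing loose on the bench. Point: its middle, half-way up.

How it is judged:
By the outcome, as a careful person would: the job done as asked, in the order asked, and still so for the second after the job is handed in, with the robot touching nothing.
It also fails if it takes over 120 s, if anything falls off the work surface, if the arm or the gripper's body presses on something with over 40 N, if the wrist force passes 120 N, or if a joint passes its speed limit or range.

### The arm

A 6-joint arm with a two-finger parallel gripper is mounted at the origin on the work surface. World frame = base frame: x ahead of the robot, y to its left, z up, the work surface at z = 0. Lengths are in mm, angles in rad, forces in N, time in s.
With the tool pointing down it reaches from about 350 to 875 mm from the base axis. Payload 4.2 kg.
Tool frame: the origin (TCP) lies on the mounting face of the last link; the fingertips stand 173 mm ahead of it and the grasp point (between the pads) lies grip_point_offset ahead of it (grip_point_offset is the distance from the TCP to the grasp point, in mm); z points along the fingers, y is the line along which they close (so a half turn about z gives the same grasp; the last joint's range is limited). The gripper opens to 85 mm and grips with 20 to 120 N. Pads are 22 mm wide; open, the fingers measure 114 mm over their backs; the gripper's body (76 mm by 85 mm) begins 54 mm behind the grasp point. The pads swing forward as they close: fully open they stand 13 mm farther back than shut.
Start: joints at [-1, 0.385, 0.008, 0, -1.194, -0.259], TCP at [191.748, -594.838, 404.712] pointing down, gripper open.
Joint ranges: [-3.14, 3.14], [-1.21, 2.06], [-1.07, 1.41], [-3.16, 2.05], [-2.99, -0.16], [-3.1, 3.1]. Speed limits (rad/s): [2.79, 2.79, 3.14, 3.14, 3.14, 3.14].

### API

Orientations are given as a unit quaternion [x, y, z, w].
In Python, from bench import read_state, get_image, job_done, recognise, place_of, grip_point_offset gives the robot as it stands. The module is installed in compiled form; this text tells all that it offers.
- The arm moves only by the tool carry_out, never from a script. Its arguments are lists of equal length, an entry for each row: "slide": the shift along the tool's x, y, z in m, a list of three; "roll": the turn about the tool's z in degrees; "claw": the finger opening in m, from 0 to 0.0854. A call has 1 to 8 rows; each row is the pose to reach, as a shift and turn from the pose commanded when the call began, along the tool's axes at that moment; what a row does not reach only later rows make up. A row lasts 1/8 s, in which the tool goes at most 62.5 mm and 10.7 degrees, less where a joint would pass 70% of its speed; a pose out of reach is approached as far as the arm can. A call with a gripper value outside its range is refused whole. The fingers move at their own pace and stop on an object; the grip force is fixed at half the most. Time passes only in rows, so rows that repeat a pose let the fingers close. It gives the time, the measured TCP pose, the force, the opening and the grip force at its end, in the units of the state.
- read_state(): the state, without advancing time (a new reading comes with each control period).
- get_image(name): name is "side" or "top" or "wrist"; returns a dict with "img" (420x560x3 uint8, red, green, blue), "z_map" (420x560 float32, mm along the optical axis (not along the pixel's ray), 0 where there is no reading), "mtx" (3x3 intrinsics, pixels), "world_from_camera" (4x4, takes a point from camera to world coordinates); the wrist camera has in their place "T_tool_cam" (4x4, takes a point from camera to tool coordinates, whose origin is the TCP and whose axes are the flange's). Camera axes: x right, y up, looking along -z (the intrinsics and any distortion apply to the point x, -y, -z); pixel columns grow to the right and rows downward; lengths in mm; the calibration is good to about 2 mm. A picture is of the moment at which its call begins: read the wrist's pose just before it.
- job_done(): hands the job in; it is judged then, once.
Trained networks look in a picture, given as the dict that the camera call returned (one of the last four; its "shot" number tells which), for a name from the list of things; names that differ only in an ending like _2 or _b are one class to them, and where a whole thing is asked for, a point or a joint stands for the part that bears it (a point fixed in the world has none). Each returns a list of dicts, best first, with "conf" (0 to 1); they miss things now and then, are a little off and sometimes report something else, mostly with a low value. They report only what shows in the picture. A call takes as long as a camera call.
- recognise(picture, thing): "at" ([column, row] in pixels, amid what is visible of it).
- place_of(picture, thing): "at" ([column, row] in pixels: a listed point, or the origin of a listed thing).
The state is a dict: "clock": time; "joints": joint angles; "joint_vel": joint speeds; "joint_efforts": joint torques, N m; "position": TCP position; "ee_rot": TCP orientation; "contact_force": force on the tool from outside, world axes, zero at the start; "wrist_torque": the same for the moment, N m; "gripper_width": finger opening in mm; "grasp_force": force on a finger pad.
Only numpy, scipy, OpenCV 4.12 (cv2) and the standard library are available. Lean on these libraries where they do the work, as an engineer would, in place of code of your own. Each camera call takes 0.05 s, during which the arm holds its last target. There are 200 camera calls.

## Working session

There is one attempt and no reset: what is moved stays moved. The work goes in short steps, Python scripts to look and compute and a tool call to move; the robot and the scene stay as the last step left them, time stands still between calls to the robot, and variables do not carry over. Pictures are saved under pics/ and viewed, at most 14 in all, crops included, and the job is handed in when it is done.

Besides the shell and the picture viewer there is one more tool, called in YAML: its name, and indented under it one key for each argument. carry_out: Moves the arm, as the interface text tells. Its arguments: {"type":"object","properties":{"slide":{"type":"array"},"roll":{"type":"array"},"claw":{"type":"array"}},"required":["slide","roll","claw"]}

```bash
mkdir -p pics
cat > h.py <<'E'
import numpy as np, cv2
from scipy.spatial.transform import Rotation as R
from bench import *
def cloud(d,T=None):
    """world points HxWx3 from z_map"""
    z=d["z_map"].astype(float);K=d["mtx"];h,w=z.shape
    u,v=np.meshgrid(np.arange(w),np.arange(h))
    P=np.stack([(u-K[0,2])/K[0,0]*z,-(v-K[1,2])/K[1,1]*z,-z,np.ones_like(z)],-1)
    T=d["world_from_camera"] if T is None else T
    Q=(P@np.array(T).T)[...,:3];Q[z<=0]=np.nan
    return Q
def ray(d,px,h,T=None):
    """world point at height h on the pixel's ray"""
    K=d["mtx"];T=np.array(d["world_from_camera"] if T is None else T)
    r=T[:3,:3]@np.array([(px[0]-K[0,2])/K[0,0],-(px[1]-K[1,2])/K[1,1],-1]);o=T[:3,3]
    return o+r*(h-o[2])/r[2]
def toolT(s):
    T=np.eye(4);T[:3,:3]=R.from_quat(s["ee_rot"]).as_matrix();T[:3,3]=s["position"];return T
def wrist():
    s=read_state();d=get_image("wrist");return d,toolT(s)@np.array(d["T_tool_cam"])
def save(d,n): cv2.imwrite(f"pics/{n}.png",d["img"][...,::-1])
E
python3 - <<'E'
from h import *
np.set_printoptions(precision=1,suppress=True)
s=read_state();print(s);print(grip_point_offset)
d=get_image("top");save(d,"top0");d2=get_image("side");save(d2,"side0")
print(d.keys(),d["mtx"],d["world_from_camera"])
H=dict(lower_c=70,upper_c=22,jar_c=60,turntable=0,balance=0,drying_plate=0,cork_mat=0,beaker_c=32.5)
for n,h in H.items():
  for q in (d,d2):
    for r in place_of(q,n)[:2]: print(n,np.round(r["at"]),round(r["conf"],2),ray(q,r["at"],h))
E
```

```text
{'clock': 0.0, 'joints': array([-1. ,  0.4,  0. , -0. , -1.2, -0.3]), 'joint_vel': array([-0.,  0., -0., -0., -0., -0.]), 'joint_efforts': array([ -0. , -39.2,  18.8,   4.2,  -0. ,  -0. ]), 'position': array([ 191.7, -594.7,  403.6]), 'ee_rot': array([-0.2,  1. ,  0. , -0. ]), 'contact_force': array([-0.7,  0.3, -0.8]), 'wrist_torque': array([-0., -0.,  0.]), 'grasp_force': 0.0, 'gripper_width': 85.37065026537331}
154.70000000000002
dict_keys(['img', 'z_map', 'mtx', 'world_from_camera', 'shot']) [[433.8   0.  276.8]
 [  0.  433.8 208.5]
 [  0.    0.    1. ]] [[ -0.    1.   -0.1 412.2]
 [ -1.    0.    0.   13. ]
 [  0.    0.1   1.  999.8]
 [  0.    0.    0.    1. ]]
lower_c [222. 177.] 0.8 [610.  122.3  70. ]
lower_c [242. 237.] 0.68 [612.  119.5  70. ]
upper_c [139. 251.] 0.56 [451.4 310.4  22. ]
upper_c [230. 182.] 0.19 [609.5 108.5  22. ]
upper_c [300. 325.] 0.96 [446.1 306.6  22. ]
jar_c [418. 249.] 0.63 [ 454. -304.   60.]
jar_c [322. 141.] 0.89 [ 445.4 -290.7   60. ]
turntable [410. 252.] 0.66 [ 449.1 -305.2    0. ]
turntable [320. 153.] 0.96 [ 448.2 -304.7    0. ]
balance [231. 181.] 0.62 [614.7 107.9   0. ]
drying_plate [144. 242.] 0.55 [473.1 305.6   0. ]
drying_plate [290. 329.] 0.63 [469.3 307.4   0. ]
cork_mat [322. 169.] 0.79 [ 644.2 -106.2    0. ]
cork_mat [246. 193.] 0.81 [647.7 -96.4   0. ]
cork_mat [298. 328.] 0.6 [450.8 303.6   0. ]
beaker_c [283. 251.] 0.56 [450.4 -13.3  32.5]
beaker_c [139. 250.] 0.53 [452.3 306.2  32.5]
beaker_c [315. 215.] 0.96 [441.2 -10.9  32.5]
```

View pics/top0.png

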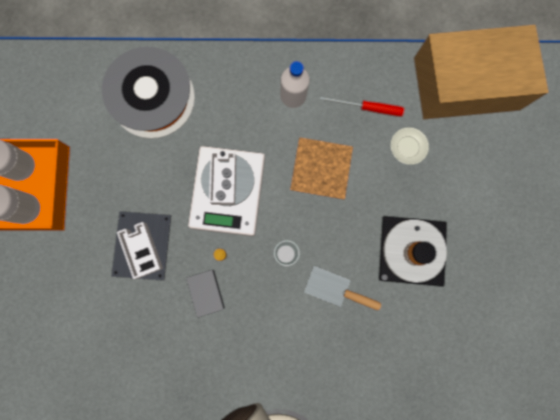

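View pics/side0.png

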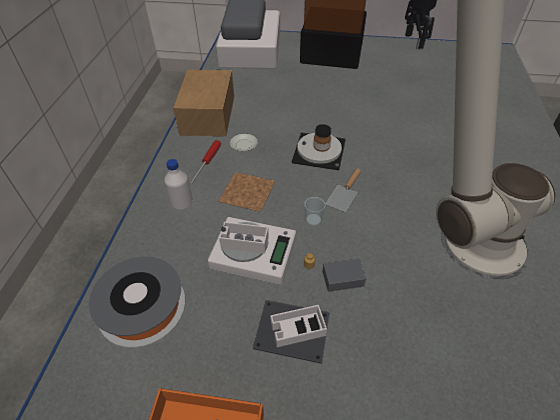

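The top picture shows the jar (423,253) standing on the turntable plate (413,250), whose stud is at about (417,228). The deep tray is on the pan (222,177) with its stud end up (+x), and the cork mat is at (322,169). The shallow tray is at (139,250) with its notch end up-left, and the beaker is at (286,253). The networks' positions agree with these. Next I'll refine them with depth.

```bash
cat >> h.py <<'E'
def goto(xyz,yaw=None,s=None):
    """print tool-axis slide (m) and roll (deg) to bring grasp point to world xyz with closing line (tool y) at world angle yaw (deg, mod 180)"""
    s=s or read_state();T=toolT(s);g=T[:3,3]+T[:3,2]*grip_point_offset
    sl=T[:3,:3].T@(np.array(xyz)-g)/1000
    y=np.degrees(np.arctan2(T[1,1],T[0,1]))
    out="slide %s"%np.round(sl,4)
    if yaw is not None:
        r=-(yaw-y); r=(r+90)%180-90   # tool z is down: roll + lowers world yaw
        out+=" roll %.2f (j6 now %.2f)"%(r,s["joints"][5])
    print(out,"grasp",np.round(g,1),"yaw_y %.2f"%y,"z",np.round(T[:3,2],4))
def blob(Q,c,r,z0,z1):
    m=(np.hypot(Q[...,0]-c[0],Q[...,1]-c[1])<r)&(Q[...,2]>z0)&(Q[...,2]<z1)
    return m,Q[m]
def rect(P):
    return cv2.minAreaRect(P[:,:2].astype(np.float32))
E
python3 - <<'E'
from h import *
np.set_printoptions(precision=1,suppress=True)
d=get_image("top");Q=cloud(d)
for n,c,r,a,b in [("jarcap",(450,-298),60,80,110),("lower",(610,120),80,80,100),("lower>70",(610,120),80,70,105),("upper",(450,308),80,28,50),("plate",(449,-305),95,18,32),("pan",(612,108),75,45,54),("mat",(645,-105),110,2.5,10),("dry",(470,305),120,3,12),("beaker",(450,-13),45,50,80)]:
  m,P=blob(Q,c,r,a,b)
  if len(P)<5: print(n,len(P));continue
  print(n,len(P),P.mean(0),np.median(P[:,2]),rect(P),cv2.minEnclosingCircle(P[:,:2].astype(np.float32)))
goto((440,-295,300),0)
print(np.array(d["world_from_camera"])[:3,3], get_image("wrist")["T_tool_cam"])
E
```

```text
jarcap 447 [ 445.5 -304.4   93.5] 94.04720571901282 ((446.17132568359375, -305.77728271484375), (46.535823822021484, 45.99578857421875), 89.1708984375) ((445.9574279785156, -306.16436767578125), 24.4664363861084)
lower 348 [615.4 120.2  88.7] 88.92887277806386 ((606.4556274414062, 120.33345794677734), (52.303123474121094, 109.93109893798828), 89.43270111083984) ((606.124755859375, 120.09752655029297), 60.14097213745117)
lower>70 454 [613.  121.2  85.6] 88.02935718185591 ((606.4556274414062, 120.33345794677734), (52.303123474121094, 109.93109893798828), 89.43270111083984) ((606.124755859375, 120.09752655029297), 60.14097213745117)
upper 371 [456.9 310.8  35.2] 35.88748809472247 ((452.4578857421875, 308.9021301269531), (110.27651977539062, 62.233192443847656), 21.75934410095215) ((452.6768493652344, 307.7586669921875), 61.80495834350586)
plate 2339 [ 453.5 -305.7   24.2] 24.195986896769 ((452.73223876953125, -309.2112121582031), (138.6574249267578, 137.13333129882812), 89.85689544677734) ((453.12384033203125, -309.3659362792969), 70.2579574584961)
pan 1403 [609.6 107.3  50. ] 49.977743
[... 324 characters left out ...]
(644.1197509765625, -104.10383605957031), 109.2025375366211)
dry 2505 [466.9 309.4   6.3] 5.968879441548097 ((467.7583312988281, 309.89410400390625), (224.79302978515625, 214.7137908935547), 66.31057739257812) ((468.912109375, 304.0916748046875), 118.58480072021484)
beaker 155 [447.3 -19.1  61.6] 62.99191439523577 ((446.1639709472656, -18.06230926513672), (53.65422439575195, 51.64773178100586), 0.08163104206323624) ((445.8265380859375, -18.10112762451172), 27.57161521911621)
slide [-0.3  0.2 -0.1] roll -72.13 (j6 now -0.26) grasp [ 191.8 -594.8  250. ] yaw_y 107.87 z [-0.  0. -1.]
[412.2  13.  999.8] [[ 0.   1.   0.3 79. ]
 [ 1.  -0.   0.   0.8]
 [ 0.   0.3 -1.  31.9]
 [ 0.   0.   0.   1. ]]
```

```bash
sed -i 's/"slide %s"%np.round(sl,4)/"slide [%.4f %.4f %.4f]"%tuple(sl)/' h.py
python3 - <<'E'
from h import *
goto((446,-306,190),90)
E
```

```text
slide [-0.3306 0.1969 0.0600] roll 17.86 (j6 now -0.26) grasp [ 191.8 -594.8  250. ] yaw_y 107.86 z [ 0.  0. -1.]
```

carry_out:
  slide:
    - [-0.05,0.03,0.01]
    - [-0.1,0.06,0.02]
    - [-0.15,0.09,0.03]
    - [-0.2,0.12,0.04]
    - [-0.25,0.15,0.05]
    - [-0.3,0.178,0.06]
    - [-0.3305,0.197,0.06]
    - [-0.3305,0.197,0.06]
  roll: [3,6,9,12,15,17.9,17.9,17.9]
  claw: [0.085,0.085,0.085,0.085,0.085,0.085,0.085,0.085]

```text
clock: 2.0
position: [447.4, -304.3, 344.8]
ee_rot: [-0.002, 1.0, -0.0, 0.0]
contact_force: [-0.1, -0.5, -0.5]
gripper_width: 85.1
grasp_force: 0.0
```

Run:
```python
from h import *
np.set_printoptions(precision=1,suppress=True)
print(read_state()["clock"])
d,T=wrist();save(d,"w1");Q=cloud(d,T)
print(np.nanpercentile(Q[...,2],[1,10,50,90,99]))
for n,c,r,a,b in [("cap",(446,-306),40,85,110),("plate",(452,-308),85,20,30),("stud",(500,-300),30,32,40)]:
  m,P=blob(Q,c,r,a,b)
  if len(P)>5: print(n,len(P),P.mean(0),rect(P),cv2.minEnclosingCircle(P[:,:2].astype(np.float32)))
goto((446,-306,60),90)
```

```text
2.0
[ -2.7  -1.9  -0.6 235.1 254.1]
cap 4185 [ 445.5 -306.2   93.6] ((446.88360595703125, -306.1955871582031), (47.509979248046875, 47.281463623046875), 49.63987731933594) ((446.989013671875, -306.1148986816406), 24.01951026916504)
plate 15338 [ 446.  -310.    23.9] ((454.0496826171875, -309.0947570800781), (138.47935485839844, 138.70944213867188), 0.5359519124031067) ((454.4951171875, -309.14373779296875), 69.97737121582031)
stud 69 [ 503.4 -313.7   33.3] ((503.362060546875, -313.6637878417969), (8.037726402282715, 7.654737949371338), 64.59413146972656) ((503.6092529296875, -313.53155517578125), 4.503503322601318)
slide [0.0005 -0.0008 0.1301] roll 0.09 (j6 now -1.27) grasp [ 446.5 -305.2  190.1] yaw_y 90.09 z [ 0. -0. -1.]
```

View pics/w1.png

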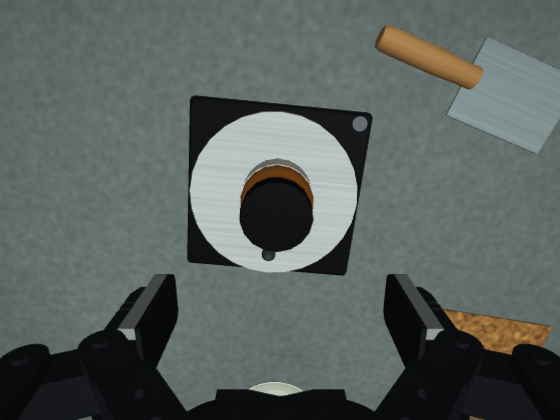

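The wrist picture shows the jar cap at (276,215) between the open fingers. The plate is around (273,192), with its stud at (268,255) nearly towards +x (−5°). Going down onto the jar.

carry_out:
  slide:
    - [0,0,0.04]
    - [0,-0.001,0.08]
    - [0,-0.001,0.115]
    - [0,-0.001,0.128]
    - [0,-0.001,0.128]
    - [0,-0.001,0.128]
    - [0,-0.001,0.128]
    - [0,-0.001,0.128]
  roll: [0,0,0,0,0,0,0,0]
  claw: [0.085,0.085,0.085,0.085,0.085,0.045,0.045,0.045]

```text
clock: 3.05
position: [446.5, -307.1, 218.8]
ee_rot: [-0.0, 1.0, -0.001, 0.002]
contact_force: [-0.8, 0.0, 5.0]
gripper_width: 51.4
grasp_force: 62.2
```

carry_out:
  slide:
    - [0,0,0]
    - [0,0,0]
  roll: [0,0]
  claw: [0.045,0.045]

```text
clock: 3.3
position: [446.4, -307.2, 218.8]
ee_rot: [-0.0, 1.0, -0.001, 0.002]
contact_force: [-0.5, -0.2, 5.6]
gripper_width: 51.4
grasp_force: 62.2
```

Run:
```python
from h import *
goto((645,-105,150),90)
```

```text
slide [-0.1984 0.2022 -0.0856] roll 0.01 (j6 now -1.27) grasp [ 446.9 -307.4   64.1] yaw_y 90.01 z [ 0.0031 -0.0015 -1.    ]
```

carry_out:
  slide:
    - [0,0,-0.03]
    - [0,0,-0.06]
    - [-0.02,0.02,-0.085]
    - [-0.055,0.055,-0.085]
    - [-0.09,0.09,-0.085]
    - [-0.125,0.125,-0.085]
    - [-0.16,0.16,-0.085]
    - [-0.185,0.187,-0.085]
  roll: [0,0,0,0,0,0,0,0]
  claw: [0.045,0.045,0.045,0.045,0.045,0.045,0.045,0.045]

```text
clock: 4.3
position: [632.0, -118.3, 302.1]
ee_rot: [-0.0, 1.0, 0.0, 0.0]
contact_force: [0.5, 0.3, -1.8]
gripper_width: 51.2
grasp_force: 63.6
```

Run:
```python
from h import *
print(read_state()["contact_force"])
goto((645,-105,44),90)
```

```text
[ 0.52324104  0.25286104 -1.79623241]
slide [-0.0128 0.0132 0.1034] roll 0.02 (j6 now -1.64) grasp [ 632.2 -118.2  147.4] yaw_y 90.02 z [ 8.e-04  4.e-04 -1.e+00]
```

carry_out:
  slide:
    - [-0.012,0.013,0.03]
    - [-0.013,0.013,0.06]
    - [-0.013,0.013,0.085]
    - [-0.013,0.013,0.098]
    - [-0.013,0.013,0.102]
    - [-0.013,0.013,0.104]
    - [-0.013,0.013,0.104]
  roll: [0,0,0,0,0,0,0]
  claw: [0.045,0.045,0.045,0.045,0.045,0.045,0.045]

```text
clock: 5.18
position: [644.3, -107.1, 198.7]
ee_rot: [0.0, 1.0, 0.0, 0.001]
contact_force: [0.4, 0.4, -2.2]
gripper_width: 51.7
grasp_force: 63.6
```

carry_out:
  slide:
    - [0,0,0.001]
    - [0,0,0.002]
    - [0,0,0.002]
    - [0,0,0.002]
  roll: [0,0,0,0]
  claw: [0.045,0.045,0.045,0.045]

```text
clock: 5.68
position: [644.3, -107.1, 197.9]
ee_rot: [0.0, 1.0, -0.0, 0.001]
contact_force: [-3.2, 0.4, 6.9]
gripper_width: 51.4
grasp_force: 64.5
```

Standing on the mat. Releasing and rising.

carry_out:
  slide:
    - [0,0,0]
    - [0,0,0]
    - [0,0,-0.002]
    - [0,0,-0.03]
    - [0,0,-0.07]
    - [0,0,-0.12]
    - [0,0,-0.17]
    - [0,0,-0.17]
  roll: [0,0,0,0,0,0,0,0]
  claw: [0.085,0.085,0.085,0.085,0.085,0.085,0.085,0.085]

```text
clock: 6.68
position: [644.9, -107.2, 371.5]
ee_rot: [-0.0, 1.0, -0.0, 0.006]
contact_force: [0.3, -0.1, -0.0]
gripper_width: 84.9
grasp_force: 0.0
```

Run:
```python
from h import *
goto((575,119,215),90)
```

```text
slide [0.0716 0.2263 0.0009] roll 0.00 (j6 now -1.65) grasp [ 646.6 -107.3  216.8] yaw_y 90.00 z [ 1.110e-02 -5.000e-04 -9.999e-01]
```

carry_out:
  slide:
    - [0.01,0.045,0]
    - [0.015,0.09,0]
    - [0.02,0.135,0]
    - [0.03,0.18,0]
    - [0.04,0.227,0]
    - [0.04,0.227,0]
    - [0.04,0.227,0]
  roll: [0,0,0,0,0,0,0]
  claw: [0.085,0.085,0.085,0.085,0.085,0.085,0.085]

```text
clock: 7.55
position: [604.0, 119.9, 364.9]
ee_rot: [0.0, 1.0, -0.0, -0.001]
contact_force: [0.7, -0.1, 0.8]
gripper_width: 85.3
grasp_force: 0.0
```

Run:
```python
from h import *
np.set_printoptions(precision=1,suppress=True)
d=get_image("top");Q=cloud(d)
for n,c,r,a,b in [("plate",(454,-309),85,20,30),("foot",(454,-309),110,9,15),("stud",(503,-313),20,31,40),("jarcap",(645,-107),50,62,85)]:
  m,P=blob(Q,c,r,a,b)
  if len(P)>3: print(n,len(P),P.mean(0),rect(P),cv2.minEnclosingCircle(P[:,:2].astype(np.float32)))
for r in place_of(d,"turntable")[:1]: print(ray(d,r["at"],0))
d,T=wrist();save(d,"w2");Q=cloud(d,T)
for n,c,r,a,b in [("rim",(606,120),85,85,93),("all",(606,120),85,70,103),("stud",(655,120),15,93,105),("pan",(609,113),75,45,54)]:
  m,P=blob(Q,c,r,a,b)
  if len(P)>3: print(n,len(P),P.mean(0),rect(P),cv2.minEnclosingCircle(P[:,:2].astype(np.float32)))
goto((606,120,72),90)
```

```text
plate 2982 [ 452.  -308.9   24.3] ((452.65875244140625, -308.7958984375), (138.32656860351562, 136.96119689941406), 89.53612518310547) ((453.1102294921875, -309.74237060546875), 70.45892333984375)
foot 1017 [ 452.3 -298.5   11.5] ((452.8480529785156, -308.91064453125), (149.7251434326172, 149.3153533935547), 84.60708618164062) ((453.7799987792969, -308.55047607421875), 102.68529510498047)
stud 15 [ 502.4 -313.1   33.1] ((502.8246765136719, -313.2442932128906), (7.655499458312988, 8.02393913269043), 40.70396041870117) ((502.101806640625, -313.35748291015625), 4.776440620422363)
jarcap 383 [ 642.3 -105.8   72.8] ((642.69970703125, -105.98204040527344), (46.80841064453125, 47.090797424316406), 55.288421630859375) ((643.0042724609375, -106.36417388916016), 24.36821937561035)
[453.2 316.4   0. ]
rim 2406 [611.2 121.2  88.6] ((608.1923217773438, 121.11837005615234), (52.24323272705078, 110.37513732910156), 89.35228729248047) ((608.2359619140625, 121.15670776367188), 60.58140563964844)
all 3735 [615.6 121.5  85.7] ((608.1844482421875, 121.11845397949219), (52.24323272705078, 110.39080047607422), 89.35228729248047) ((608.1132202148438, 121.083251953125), 60.7235221862793)
stud 182 [656.5 120.5  96.6] ((657.2424926757812, 120.6514663696289), (11.346902847290039, 10.447515487670898), 83.59882354736328) ((657.6719360351562, 120.70712280273438), 5.941685199737549)
pan 10753 [608.6 110.9  50.1] ((607.3319702148438, 113.32806396484375), (111.40476989746094, 118.98526763916016), 5.117496490478516) ((607.50732421875, 114.37895965576172), 63.253562927246094)
slide [-0.0018 0.0012 0.1387] roll -0.12 (j6 now -2.03) grasp [604.2 118.8 210.7] yaw_y 89.88 z [-0. -0. -1.]
```

View pics/w2.png

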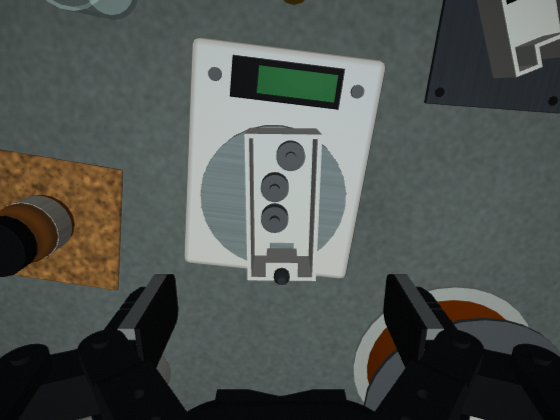

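The picture shows the deep tray straddling the fingers' line, from (283,130) to (283,280), with its stud at (282,276) towards +x and its notch below. The jar stands on the cork mat at the left. Depth puts the tray at (608.2,121.1) with yaw −0.65°, and the turntable at (454.3,−309.1) with yaw −5.4°.

carry_out:
  slide:
    - [-0.002,0.002,0.04]
    - [-0.004,0.002,0.08]
    - [-0.004,0.002,0.115]
    - [-0.004,0.002,0.134]
    - [-0.004,0.002,0.136]
    - [-0.004,0.002,0.136]
    - [-0.004,0.002,0.136]
    - [-0.004,0.002,0.136]
  roll: [0.5,0.5,0.5,0.5,0.5,0.5,0.5,0.5]
  claw: [0.085,0.085,0.085,0.085,0.085,0.045,0.045,0.045]

```text
clock: 8.7
position: [608.7, 122.0, 231.4]
ee_rot: [0.005, 1.0, 0.001, 0.002]
contact_force: [-0.5, -0.1, 3.2]
gripper_width: 51.2
grasp_force: 65.0
```

carry_out:
  slide:
    - [0,0,0]
    - [0,0,0]
    - [0,0,-0.03]
    - [0,0,-0.06]
    - [0,0,-0.08]
    - [0,0,-0.08]
  roll: [0,0,0,0,0,0]
  claw: [0.045,0.045,0.045,0.045,0.045,0.045]

```text
clock: 9.45
position: [608.2, 122.1, 310.9]
ee_rot: [0.005, 1.0, 0.001, 0.001]
contact_force: [-0.2, -0.5, -2.6]
gripper_width: 51.3
grasp_force: 64.5
```

```bash
cat >> h.py <<'E'
def tray(Q,c,r,z0,z1):
    m,P=blob(Q,c,r,z0,z1);(x,y),(w,h),a=rect(P)
    if h>w: a-=90;w,h=h,w
    return x,y,(a+90)%180-90,w,h,np.median(P[:,2]),len(P)
E
python3 - <<'E'
from h import *
np.set_printoptions(precision=1,suppress=True)
d,T=wrist();save(d,"w3");Q=cloud(d,T)
print(np.round(tray(Q,(608,121),85,150,174),2))
m,P=blob(Q,(657,120),15,172,190);print(len(P),P.mean(0) if len(P) else 0)
print(read_state()["contact_force"],read_state()["wrist_torque"],read_state()["gripper_width"])
goto((454,-309,150),84.6)
E
```

```text
[  604.3   123.5    -0.2   103.9    79.    165.9 14066. ]
0 0
[ 0.1  0.5 -2.4] [0. 0. 0.] 51.00162275716354
slide [0.1495 -0.4325 0.0044] roll 4.85 (j6 now -2.04) grasp [607.7 122.1 154.7] yaw_y 89.45 z [-0.  0. -1.]
```

View pics/w3.png

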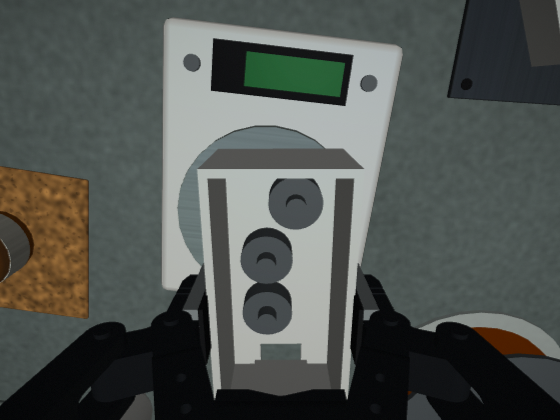

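The picture shows the tray held between the pads and well clear of the pan, with its −x end at row 160 and the gears undisturbed. I'll check for tilt and for its position in the hand.

Run:
```python
from h import *
np.set_printoptions(precision=2,suppress=True)
d,T=wrist();Q=cloud(d,T)
m=(np.abs(Q[...,1]-122)<27)&(Q[...,0]>545)&(Q[...,0]<640)&(Q[...,2]>164)&(Q[...,2]<176)
P=Q[m];print(len(P),P.min(0),P.max(0),np.percentile(P[:,2],[5,50,95]))
A=np.c_[P[:,:2]-[608,122],np.ones(len(P))];c=np.linalg.lstsq(A,P[:,2],rcond=None)[0];print("slope",c)
e=P[P[:,0]<P[:,0].min()+4];print("end x",np.percentile(P[:,0],[0.2,1]))
for x0 in range(555,600,10):
  p=P[(P[:,0]>x0)&(P[:,0]<x0+10)];print(x0,p[:,1].min(),p[:,1].max(),p[:,2].mean())
```

```text
6967 [551.42  95.01 164.  ] [639.95 149.   176.  ] [164.94 166.89 174.43]
slope [  0.02  -0.01 167.99]
end x [551.63 551.77]
555 97.33586110789295 148.9926673335192 166.67902460914752
565 97.23188335773352 148.96992180739204 166.66244592017594
575 97.26503601722818 148.99449627318873 166.66786213673876
585 97.15557608431912 148.99904196097793 166.64142136708548
595 95.00864144787383 148.99810340201918 169.5646073934817
```

carry_out:
  slide:
    - [0.015,-0.04,0]
    - [0.033,-0.09,0]
    - [0.05,-0.14,0]
    - [0.068,-0.195,0]
    - [0.087,-0.25,0]
    - [0.106,-0.305,0]
    - [0.125,-0.36,0]
    - [0.14,-0.405,0]
  roll: [0.5,1,1.5,2,3,4,4.9,4.9]
  claw: [0.045,0.045,0.045,0.045,0.045,0.045,0.045,0.045]

```text
clock: 10.55
position: [462.9, -283.4, 308.1]
ee_rot: [0.048, 0.999, 0.001, -0.002]
contact_force: [1.5, 0.0, -1.1]
gripper_width: 51.0
grasp_force: 64.5
```

carry_out:
  slide:
    - [0.006,-0.02,0]
    - [0.01,-0.027,0.0]
    - [0.01,-0.027,0.02]
  roll: [0,0,0]
  claw: [0.045,0.045,0.045]

```text
clock: 10.92
position: [451.9, -307.8, 289.9]
ee_rot: [0.048, 0.999, -0.0, 0.001]
contact_force: [0.8, 0.7, -2.3]
gripper_width: 51.2
grasp_force: 64.5
```

Run:
```python
from h import *
d,T=wrist();save(d,"w4");Q=cloud(d,T)
goto((453.8,-309,80),84.6);print(read_state()["position"],read_state()["contact_force"])
d=get_image("top");Q2=cloud(d)
print("top",np.round(tray(Q2,(450,-309),85,132,160),2))
d=get_image("side");save(d,"s4")
```

```text
slide [-0.0041 -0.0023 0.0515] roll -0.09 (j6 now -1.36) grasp [ 450.2 -306.5  131.6] yaw_y 84.51 z [-0.0045  0.0029 -1.    ]
[ 450.8616022  -306.90734483  286.26052637] [-1.04916372  0.29941936 -4.18795209]
top [ 398.93 -317.03  -52.53   39.61   21.19  143.47   79.  ]
```

View pics/w4.png

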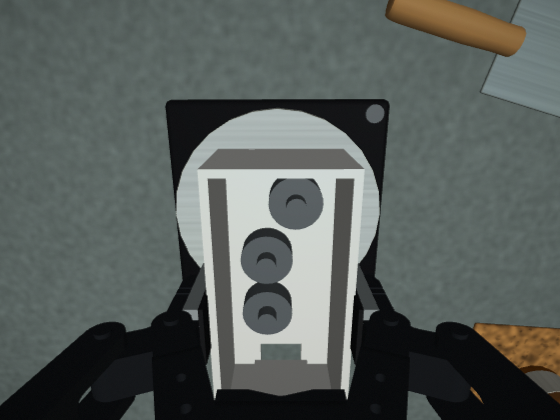

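The picture shows the tray square with the turntable foot, its middle column ≈281 against the plate's ≈278. Lowering to just above the stud.

carry_out:
  slide:
    - [-0.004,-0.002,0.015]
    - [-0.004,-0.002,0.035]
    - [-0.004,-0.002,0.05]
    - [-0.004,-0.002,0.06]
    - [-0.004,-0.002,0.066]
    - [-0.004,-0.002,0.066]
    - [-0.004,-0.002,0.066]
  roll: [0,0,0,0,0,0,0]
  claw: [0.045,0.045,0.045,0.045,0.045,0.045,0.045]

```text
clock: 11.95
position: [455.9, -310.1, 224.2]
ee_rot: [0.047, 0.999, -0.0, 0.001]
contact_force: [-0.4, 0.5, -1.6]
gripper_width: 51.3
grasp_force: 64.5
```

Run:
```python
from h import *
d,T=wrist();Q=cloud(d,T)
goto((453.8,-309,52),84.6);print(read_state()["position"],read_state()["contact_force"])
m,P=blob(Q,(454,-309),71,20,30)
print(len(P)); c,r=cv2.minEnclosingCircle(P[:,:2].astype(np.float32));print(c,r)
# tray rim, in frame along -5.4deg
a=np.radians(-5.4);ex=np.array([np.cos(a),np.sin(a)]);ey=np.array([-ex[1],ex[0]])
D=Q[...,:2]-[453.8,-309];X=D@ex;Y=D@ey
zr=read_state()["position"][2]-182+40
m=(np.abs(Y)<27.5)&(X>-62)&(X<-10)&(abs(Q[...,2]-zr+1.5)<3)
print("z",np.median(Q[m][:,2]),"end",np.percentile(X[m],[.3,2]))
for x in (-50,-40,-30,-20):
  k=m&(abs(X-x)<5);print(x,Y[k].min(),Y[k].max())
```

```text
slide [0.0024 0.0010 0.0176] roll -0.03 (j6 now -1.36) grasp [ 456.  -310.2   69.6] yaw_y 84.57 z [ 1.2e-03 -5.0e-04 -1.0e+00]
[ 455.85591431 -310.13107339  224.30261912] [-0.78346833 -0.19875116 -1.57297389]
19987
(454.4096984863281, -309.0967102050781) 69.9566879272461
z 81.5886404564293 end [-53.72386042 -53.59374674]
-50 -26.081395511431587 26.26353319632259
-40 -26.008690800568914 26.14080763765453
-30 -26.015259415069337 26.307925119490736
-20 -25.97430158040602 26.315117348896116
```

carry_out:
  slide:
    - [0.001,0,0.004]
    - [0.001,0,0.008]
    - [0.001,0,0.011]
    - [0.001,0,0.014]
    - [0.001,0,0.016]
    - [0.001,0,0.0175]
    - [0.001,0,0.0175]
  roll: [0,0,0,0,0,0,0]
  claw: [0.045,0.045,0.045,0.045,0.045,0.045,0.045]

```text
clock: 12.88
position: [454.6, -309.9, 206.4]
ee_rot: [0.047, 0.999, -0.0, 0.0]
contact_force: [-0.8, 0.0, 0.1]
gripper_width: 51.2
grasp_force: 64.8
```

carry_out:
  slide:
    - [0,0,0.001]
    - [0,0,0.001]
    - [0,0,0.001]
  roll: [0,0,0]
  claw: [0.045,0.045,0.045]

```text
clock: 13.25
position: [454.6, -309.9, 206.4]
ee_rot: [0.047, 0.999, -0.0, 0.0]
contact_force: [-2.9, 1.5, 6.0]
gripper_width: 51.2
grasp_force: 65.7
```

carry_out:
  slide:
    - [0,0,0]
    - [0,0,0]
    - [0,0,-0.002]
    - [0,0,-0.03]
    - [0,0,-0.07]
    - [0,0,-0.12]
    - [0,0,-0.15]
    - [0,0,-0.15]
  roll: [0,0,0,0,0,0,0,0]
  claw: [0.085,0.085,0.085,0.085,0.085,0.085,0.085,0.085]

```text
clock: 14.25
position: [455.1, -310.1, 358.2]
ee_rot: [0.047, 0.999, -0.001, 0.003]
contact_force: [0.1, -0.1, -0.8]
gripper_width: 85.2
grasp_force: 0.0
```

```bash
cat >> h.py <<'E'
def flat(Q,c,yaw,zr,L=55,W=30,stol=4):
    """fit plane of rim points; returns slope along/across, z"""
    a=np.radians(yaw);D=Q[...,:2]-np.array(c);X=D@[np.cos(a),np.sin(a)];Y=D@[-np.sin(a),np.cos(a)]
    m=(abs(X)<L)&(abs(Y)<W)&(abs(Q[...,2]-zr)<stol)
    A=np.c_[X[m],Y[m],np.ones(m.sum())];return np.linalg.lstsq(A,Q[...,2][m],rcond=None)[0],m.sum()
E
python3 - <<'E'
from h import *
d,T=wrist();save(d,"w5");Q=cloud(d,T)
print(np.round(tray(Q,(454,-309),75,58,68),2),flat(Q,(454,-309),-5.4,63.5))
m,P=blob(Q,(454,-309),95,20,27);print(cv2.minEnclosingCircle(P[:,:2].astype(np.float32)))
m,P=blob(Q,(504,-313),15,69,80);print("stud",len(P),P.mean(0))
d=get_image("top");Q=cloud(d)
print("top",np.round(tray(Q,(454,-309),75,58,68),2),flat(Q,(454,-309),-5.4,63.5))
m,P=blob(Q,(644,-107),50,62,85);print("cap",cv2.minEnclosingCircle(P[:,:2].astype(np.float32)))
m,P=blob(Q,(609,113),75,45,54);print("pan",cv2.minEnclosingCircle(P[:,:2].astype(np.float32)),rect(P))
goto((643.5,-107,200),84.6)
E
```

```text
[ 454.27 -308.79   -5.3   111.12   52.2    63.65 2264.  ] (array([-2.60535085e-03, -6.98946998e-05,  6.35900848e+01]), np.int64(2102))
((454.40948486328125, -309.3936462402344), 70.02947998046875)
stud 150 [ 502.16417298 -313.32260405   71.99400084]
top [ 0.  0.  0.  0.  0. nan  0.] (array([0., 0., 0.]), np.int64(0))
cap ((643.6354370117188, -106.16263580322266), 24.427976608276367)
pan ((610.2764282226562, 112.94520568847656), 60.0931282043457) ((610.2073974609375, 112.77268981933594), (119.07511138916016, 116.36587524414062), 1.0722689628601074)
slide [-0.1692 0.2197 0.0001] roll -0.05 (j6 now -1.36) grasp [ 454.2 -309.6  200. ] yaw_y 84.55 z [-5.e-04  7.e-04 -1.e+00]
  return _methods._mean(a, axis=axis, dtype=dtype,
  ret = ret.dtype.type(ret / rcount)
```

View pics/w5.png

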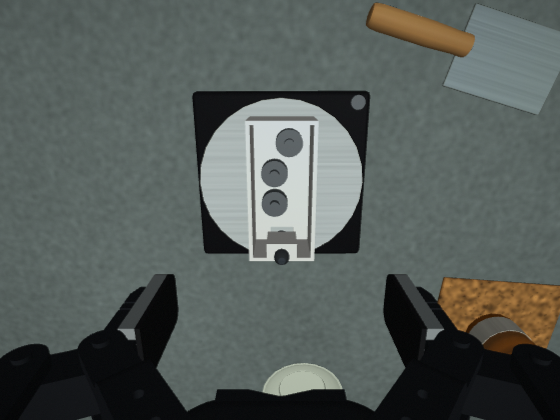

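The picture shows the deep tray centred on the plate and straight, with its stud at (281,257). The rim is flat at full depth, so it is seated. Now back for the jar.

carry_out:
  slide:
    - [-0.025,0.035,0]
    - [-0.055,0.075,0]
    - [-0.09,0.12,0]
    - [-0.125,0.165,0]
    - [-0.155,0.205,0]
    - [-0.1695,0.22,0]
    - [-0.1695,0.22,0]
    - [-0.1695,0.22,0.03]
  roll: [0,0,0,0,0,0,0,0]
  claw: [0.085,0.085,0.085,0.085,0.085,0.085,0.085,0.085]

```text
clock: 15.35
position: [644.3, -107.8, 326.6]
ee_rot: [0.048, 0.999, -0.0, 0.002]
contact_force: [-0.9, 0.2, -0.1]
gripper_width: 85.5
grasp_force: 0.0
```

Run:
```python
from h import *
d,T=wrist();Q=cloud(d,T)
m,P=blob(Q,(644,-107),40,62,85);print("cap",cv2.minEnclosingCircle(P[:,:2].astype(np.float32)),P[:,2].mean())
goto((644,-106.6,43),84.6)
```

```text
cap ((644.8733520507812, -105.86190795898438), 24.101987838745117) 72.48860560690055
slide [-0.0037 0.0013 0.1225] roll -0.17 (j6 now -1.75) grasp [ 641.1 -107.7  165.5] yaw_y 84.43 z [-0.0075  0.0015 -1.    ]
```

carry_out:
  slide:
    - [-0.001,0.0015,0.04]
    - [-0.001,0.0015,0.08]
    - [-0.001,0.0015,0.11]
    - [-0.001,0.0015,0.124]
    - [-0.001,0.0015,0.124]
    - [-0.001,0.0015,0.124]
  roll: [0,0,0,0,0,0]
  claw: [0.085,0.085,0.085,0.085,0.085,0.085]

```text
clock: 16.15
position: [645.8, -105.9, 202.8]
ee_rot: [0.047, 0.999, -0.0, 0.001]
contact_force: [0.7, -0.3, 0.5]
gripper_width: 85.0
grasp_force: 0.0
```

carry_out:
  slide:
    - [0,0,0]
    - [0,0,0]
    - [0,0,0]
    - [0,0,0]
    - [0,0,0]
  roll: [0,0,0,0,0]
  claw: [0.045,0.045,0.045,0.045,0.045]

```text
clock: 16.77
position: [645.9, -105.5, 202.9]
ee_rot: [0.047, 0.999, -0.0, 0.001]
contact_force: [0.0, 0.1, 6.0]
gripper_width: 51.3
grasp_force: 63.3
```

Run:
```python
from h import *
goto((609,113,200),84.6)
```

```text
slide [0.0573 0.2141 -0.1520] roll 0.01 (j6 now -1.75) grasp [ 646.3 -105.6   48.2] yaw_y 84.61 z [ 2.6e-03 -4.0e-04 -1.0e+00]
```

carry_out:
  slide:
    - [0,0,-0.03]
    - [0,0,-0.07]
    - [0.008,0.03,-0.1]
    - [0.02,0.075,-0.1]
    - [0.032,0.12,-0.1]
    - [0.043,0.165,-0.1]
    - [0.053,0.2,-0.1]
    - [0.055,0.214,-0.1]
  roll: [0,0,0,0,0,0,0,0]
  claw: [0.045,0.045,0.045,0.045,0.045,0.045,0.045,0.045]

```text
clock: 17.77
position: [610.1, 114.6, 300.6]
ee_rot: [0.046, 0.999, -0.0, -0.001]
contact_force: [0.9, -0.9, -2.2]
gripper_width: 51.0
grasp_force: 63.3
```

carry_out:
  slide:
    - [0,0,0]
    - [0,0,0.02]
    - [0,0,0.02]
  roll: [0,0,0]
  claw: [0.045,0.045,0.045]

```text
clock: 18.15
position: [610.4, 111.1, 279.4]
ee_rot: [0.048, 0.999, -0.001, -0.002]
contact_force: [-0.7, 0.1, -1.3]
gripper_width: 51.0
grasp_force: 63.3
```

Run:
```python
from h import *
s=read_state();print(s["position"],s["contact_force"])
d,T=wrist();save(d,"w6");Q=cloud(d,T)
m,P=blob(Q,(610,113),75,46,54)
# circle fit of pan edge: outermost points by angle on the -x side
ang=np.degrees(np.arctan2(P[:,1]-113,P[:,0]-610));rr=np.hypot(P[:,0]-610,P[:,1]-113)
E=np.array([P[(ang//5==k)][np.argmax(rr[ang//5==k])][:2] for k in np.unique(ang//5) if (ang//5==k).sum()>20])
E=E[(np.hypot(*(E-[610,113]).T)>54)&(E[:,0]<600)]
A=np.c_[2*E,np.ones(len(E))];c=np.linalg.lstsq(A,(E**2).sum(1),rcond=None)[0];print("fit",c[:2],np.sqrt(c[2]+c[0]**2+c[1]**2),len(E))
m,P=blob(Q,(610,113),50,120,160);print("cap",len(P),rect(P) if len(P) else 0)
goto((611,113,94),84.6)
```

```text
[610.39789448 111.1072615  279.37476568] [-0.72461767  0.1414402  -1.34420657]
fit [611.10463787 113.74535942] 59.521842452512026 32
cap 26062 ((606.8695068359375, 112.11968994140625), (96.2552719116211, 48.4963493347168), 75.7431411743164)
slide [-0.0003 0.0019 0.0318] roll -0.13 (j6 now -2.11) grasp [610.6 111.2 125.8] yaw_y 84.47 z [-0.002 -0.001 -1.   ]
```

View pics/w6.png

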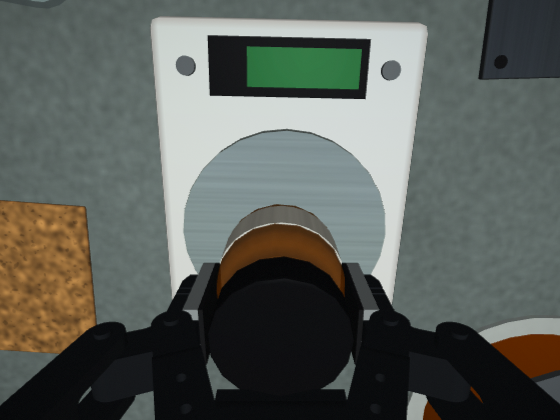

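The picture shows the jar upright in the grip above the pan (arc centred on column 284), with its cap centre at about (280,330). The pan fit gives (611.1,113.6), so I'll shift about 2 mm in y and lower.

carry_out:
  slide:
    - [-0.0005,0.001,0.01]
    - [-0.001,0.002,0.02]
    - [-0.001,0.002,0.026]
    - [-0.001,0.002,0.029]
    - [-0.001,0.002,0.03]
    - [-0.001,0.002,0.03]
  roll: [0,0,0,0,0,0]
  claw: [0.045,0.045,0.045,0.045,0.045,0.045]

```text
clock: 18.95
position: [612.1, 114.7, 251.4]
ee_rot: [0.047, 0.999, 0.0, 0.0]
contact_force: [-0.5, 0.6, -1.5]
gripper_width: 51.2
grasp_force: 63.3
```

carry_out:
  slide:
    - [0,0,0.001]
    - [0,0,0.001]
  roll: [0,0]
  claw: [0.045,0.045]

```text
clock: 19.2
position: [612.1, 114.5, 250.3]
ee_rot: [0.047, 0.999, 0.0, 0.0]
contact_force: [-0.3, -0.1, -2.4]
gripper_width: 51.3
grasp_force: 63.3
```

carry_out:
  slide:
    - [0,-0.001,0.001]
    - [0,-0.001,0.0015]
    - [0,-0.001,0.002]
    - [0,-0.001,0.002]
  roll: [0,0,0,0]
  claw: [0.045,0.045,0.045,0.045]

```text
clock: 19.7
position: [611.9, 113.5, 248.9]
ee_rot: [0.047, 0.999, -0.0, 0.0]
contact_force: [-2.0, -0.2, 3.7]
gripper_width: 50.9
grasp_force: 63.9
```

Contact made. Release and rise, then look.

carry_out:
  slide:
    - [0,0,0]
    - [0,0,0]
    - [0,0,-0.002]
    - [0,0,-0.03]
    - [0,0,-0.07]
    - [0,0,-0.11]
    - [0,0,-0.13]
    - [0,0,-0.13]
  roll: [0,0,0,0,0,0,0,0]
  claw: [0.085,0.085,0.085,0.085,0.085,0.085,0.085,0.085]

```text
clock: 20.7
position: [612.2, 113.6, 380.2]
ee_rot: [0.047, 0.999, 0.001, 0.002]
contact_force: [-0.1, -0.1, 0.2]
gripper_width: 84.8
grasp_force: 0.0
```

Run:
```python
from h import *
d,T=wrist();Q=cloud(d,T)
m,P=blob(Q,(611,113),40,110,130);print("cap",cv2.minEnclosingCircle(P[:,:2].astype(np.float32)),P[:,2].mean())
m,P=blob(Q,(611,113),75,46,53);print("pan",cv2.minEnclosingCircle(P[:,:2].astype(np.float32)))
goto((453,309,200),90+21.8)
```

```text
cap ((611.3026733398438, 114.75082397460938), 24.255252838134766) 118.60622396512575
pan ((611.4387817382812, 113.61520385742188), 59.97910690307617)
slide [0.1768 0.1793 0.0237] roll -27.25 (j6 now -2.11) grasp [611.9 113.7 223.6] yaw_y 84.55 z [ 7.e-04  8.e-04 -1.e+00]
```

Jar centred on the pan to about 1 mm. On to the shallow tray.

carry_out:
  slide:
    - [0.03,0.03,0]
    - [0.065,0.065,0]
    - [0.1,0.1,0.005]
    - [0.135,0.135,0.01]
    - [0.165,0.165,0.02]
    - [0.177,0.179,0.024]
    - [0.177,0.179,0.024]
    - [0.177,0.179,0.024]
  roll: [-4.5,-9,-13.5,-18,-22.5,-27.2,-27.2,-27.2]
  claw: [0.085,0.085,0.085,0.085,0.085,0.085,0.085,0.085]

```text
clock: 21.75
position: [452.9, 308.2, 353.4]
ee_rot: [-0.188, 0.982, -0.001, -0.001]
contact_force: [-0.5, -1.1, 0.5]
gripper_width: 85.3
grasp_force: 0.0
```

Run:
```python
from h import *
d,T=wrist();save(d,"w7");Q=cloud(d,T)
t=tray(Q,(453,309),75,31,42);print(np.round(t,2))
goto((t[0],t[1],31),90+t[2])
```

```text
[ 454.05  309.19   21.94  110.62   60.11   36.66 1875.  ]
slide [-0.0017 0.0009 0.1679] roll -0.27 (j6 now -2.09) grasp [453.  307.9 198.9] yaw_y 111.67 z [-7.e-04 -9.e-04 -1.e+00]
```

View pics/w7.png

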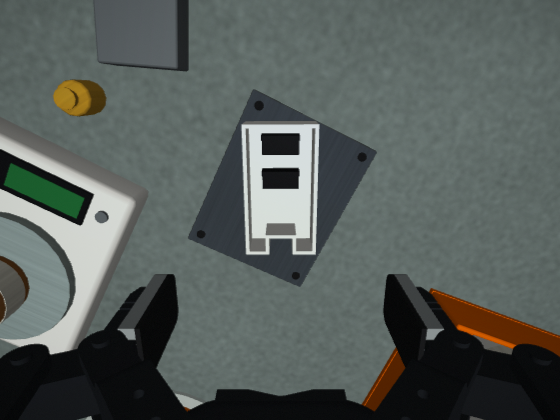

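The picture shows the shallow tray square between the fingers, from (281,125) to (281,252), with its notch at (282,245) towards the finger side (+x). Now grasp it.

carry_out:
  slide:
    - [-0.001,0.001,0.045]
    - [-0.0015,0.001,0.09]
    - [-0.0015,0.001,0.13]
    - [-0.0015,0.001,0.155]
    - [-0.0015,0.001,0.166]
    - [-0.0015,0.001,0.169]
    - [-0.0015,0.001,0.169]
    - [-0.0015,0.001,0.169]
  roll: [-0.3,-0.3,-0.3,-0.3,-0.3,-0.3,-0.3,-0.3]
  claw: [0.085,0.085,0.085,0.085,0.085,0.085,0.085,0.085]

```text
clock: 22.8
position: [454.0, 310.3, 186.3]
ee_rot: [-0.191, 0.982, 0.001, 0.001]
contact_force: [0.2, -0.2, -0.3]
gripper_width: 85.0
grasp_force: 0.0
```

carry_out:
  slide:
    - [0,0,0]
    - [0,0,0]
    - [0,0,0]
    - [0,0,0]
    - [0,0,-0.03]
    - [0,0,-0.07]
    - [0,0,-0.12]
    - [0,0,-0.15]
  roll: [0,0,0,0,0,0,0,0]
  claw: [0.05,0.05,0.05,0.05,0.05,0.05,0.05,0.05]

```text
clock: 23.8
position: [453.7, 310.0, 337.4]
ee_rot: [-0.191, 0.982, 0.001, 0.001]
contact_force: [0.5, 0.1, -1.4]
gripper_width: 58.8
grasp_force: 65.9
```

Run:
```python
from h import *
goto((454,-309,170),84.7)
```

```text
slide [0.2326 -0.5741 0.0113] roll 27.36 (j6 now -2.08) grasp [453.9 310.4 182.7] yaw_y 112.06 z [ 0.0016  0.0022 -1.    ]
```

carry_out:
  slide:
    - [0.012,-0.03,0]
    - [0.03,-0.074,0]
    - [0.05,-0.123,0]
    - [0.07,-0.172,0]
    - [0.09,-0.222,0]
    - [0.11,-0.271,0]
    - [0.13,-0.32,0]
    - [0.15,-0.37,0]
  roll: [1.5,4,6.5,9,11.5,14,16.5,19]
  claw: [0.05,0.05,0.05,0.05,0.05,0.05,0.05,0.05]

```text
clock: 24.8
position: [453.1, -90.8, 335.0]
ee_rot: [-0.026, 1.0, 0.0, -0.0]
contact_force: [0.9, 0.7, -1.5]
gripper_width: 58.8
grasp_force: 65.8
```

Run:
```python
from h import *
goto((454,-309,170),84.7)
```

```text
slide [0.0105 -0.2180 0.0102] roll 8.29 (j6 now -1.67) grasp [453.1 -90.8 180.3] yaw_y 92.99 z [-3.e-04  4.e-04 -1.e+00]
```

carry_out:
  slide:
    - [0.0025,-0.05,0]
    - [0.005,-0.1,0]
    - [0.0075,-0.15,0]
    - [0.0095,-0.195,0]
    - [0.0105,-0.218,0]
    - [0.0105,-0.218,0.02]
    - [0.0105,-0.218,0.05]
    - [0.0105,-0.218,0.05]
  roll: [2,4,6,8.3,8.3,8.3,8.3,8.3]
  claw: [0.05,0.05,0.05,0.05,0.05,0.05,0.05,0.05]

```text
clock: 25.8
position: [453.7, -307.1, 282.6]
ee_rot: [0.046, 0.999, 0.001, -0.003]
contact_force: [0.0, -0.1, -0.9]
gripper_width: 58.9
grasp_force: 65.7
```

carry_out:
  slide:
    - [0,0,0]
    - [0,0,0]
  roll: [0,0]
  claw: [0.05,0.05]

```text
clock: 26.05
position: [455.3, -307.5, 286.5]
ee_rot: [0.045, 0.999, -0.0, 0.001]
contact_force: [-0.4, -0.3, -1.1]
gripper_width: 58.8
grasp_force: 65.7
```

```bash
cat > held.py <<'E'
from h import *
import sys
c=np.array([454.3,-308.8]);yaw=-5.35
s=read_state();d,T=wrist();Q=cloud(d,T);bot=s["position"][2]-180.3
a=np.radians(yaw);D=Q[...,:2]-c;X=D@[np.cos(a),np.sin(a)];Y=D@[-np.sin(a),np.cos(a)]
for nm,z,W in (("upper",bot+32-1.4,33),("lower",63.6,28)):
  m=(abs(Y)<W)&(X>-64)&(X<-8)&(abs(Q[...,2]-z)<3)
  if m.sum()<30: print(nm,"none",m.sum());continue
  print(nm,m.sum(),"z",round(np.median(Q[m][:,2]),2),"end",np.percentile(X[m],[.3,2]),[(x,round(Y[k].min(),2),round(Y[k].max(),2),round(np.median(Q[...,2][k]),1)) for x in (-50,-40,-30,-20) if (k:=m&(abs(X-x)<5)).sum()>20])
goto((454.3,-308.8,90),84.65);print(s["position"],s["contact_force"],"bottom",bot)
save(d,sys.argv[1])
E
python3 held.py w8
```

```text
upper 4598 z 136.96 end [-54.73995479 -54.57925206] [(-50, np.float64(-27.97), np.float64(32.38), np.float64(136.9)), (-40, np.float64(-28.05), np.float64(32.4), np.float64(136.9)), (-30, np.float64(-27.86), np.float64(32.52), np.float64(137.0)), (-20, np.float64(-27.83), np.float64(32.54), np.float64(137.0))]
lower 796 z 63.74 end [-55.51939828 -55.45378076] [(-50, np.float64(-26.12), np.float64(26.03), np.float64(63.8))]
slide [0.0013 -0.0013 0.0417] roll 0.14 (j6 now -1.36) grasp [ 455.6 -307.6  131.7] yaw_y 84.79 z [ 2.2e-03 -8.0e-04 -1.0e+00]
[ 455.34834835 -307.50217983  286.53454434] [-0.3672181  -0.32673859 -1.08926896] bottom 106.23454434407097
```

View pics/w8.png

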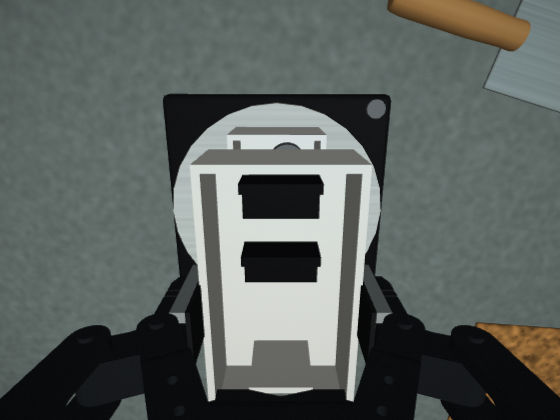

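The picture shows the shallow tray held level above the deep one, offset slightly sideways. In numbers that is +2.2 mm across, +0.8 mm along and 0.3° of turn. Correcting while lowering.

carry_out:
  slide:
    - [0.0008,-0.002,0.01]
    - [0.0008,-0.0022,0.02]
    - [0.0008,-0.0022,0.026]
    - [0.0008,-0.0022,0.026]
    - [0.0008,-0.0022,0.026]
  roll: [0.2,0.2,0.2,0.2,0.2]
  claw: [0.05,0.05,0.05,0.05,0.05]

```text
clock: 26.72
position: [454.1, -309.6, 259.3]
ee_rot: [0.047, 0.999, -0.0, 0.0]
contact_force: [1.0, -0.7, -1.7]
gripper_width: 58.8
grasp_force: 65.8
```

```bash
python3 held.py w9
```

```text
upper 4686 z 109.8 end [-56.15457341 -56.04467202] [(-50, np.float64(-29.96), np.float64(30.41), np.float64(109.9)), (-40, np.float64(-30.0), np.float64(30.39), np.float64(109.8)), (-30, np.float64(-29.93), np.float64(30.34), np.float64(109.8)), (-20, np.float64(-29.99), np.float64(30.28), np.float64(109.8))]
lower 489 z 63.7 end [-55.57479836 -55.53595682] [(-50, np.float64(-25.93), np.float64(25.8), np.float64(63.7))]
slide [-0.0001 0.0009 0.0147] roll -0.08 (j6 now -1.36) grasp [ 454.1 -309.7  104.7] yaw_y 84.57 z [ 4.e-04 -2.e-04 -1.e+00]
[ 454.05978341 -309.64347408  259.2640187 ] [ 1.04512694 -0.72626012 -1.7436192 ] bottom 78.96401869969935
```

carry_out:
  slide:
    - [-0.0005,0,0.004]
    - [-0.0005,0,0.007]
    - [-0.0005,0,0.01]
    - [-0.0005,0,0.012]
    - [-0.0005,0,0.0135]
    - [-0.0005,0,0.0135]
  roll: [0,0,0,0,0,0]
  claw: [0.05,0.05,0.05,0.05,0.05,0.05]

```text
clock: 27.52
position: [454.4, -309.6, 245.6]
ee_rot: [0.047, 0.999, 0.0, -0.0]
contact_force: [-0.7, 0.5, -1.8]
gripper_width: 58.6
grasp_force: 65.8
```

carry_out:
  slide:
    - [0,0,0.001]
    - [0,0,0.001]
    - [0,0,0.001]
  roll: [0,0,0]
  claw: [0.05,0.05,0.05]

```text
clock: 27.9
position: [454.4, -309.7, 245.2]
ee_rot: [0.047, 0.999, -0.0, 0.0]
contact_force: [-0.5, -0.0, 3.6]
gripper_width: 58.9
grasp_force: 66.2
```

carry_out:
  slide:
    - [0,0,0]
    - [0,0,0]
    - [0,0,-0.002]
    - [0,0,-0.03]
    - [0,0,-0.07]
    - [0,0,-0.11]
    - [0,0,-0.14]
    - [0,0,-0.14]
  roll: [0,0,0,0,0,0,0,0]
  claw: [0.085,0.085,0.085,0.085,0.085,0.085,0.085,0.085]

```text
clock: 28.9
position: [454.8, -309.8, 387.7]
ee_rot: [0.047, 0.999, -0.001, 0.003]
contact_force: [0.1, 0.2, -0.8]
gripper_width: 85.1
grasp_force: 0.0
```

Run:
```python
from h import *
d,T=wrist();save(d,"w10");Q=cloud(d,T)
print(np.round(tray(Q,(454,-309),75,90,99),2),flat(Q,(454,-309),-5.35,95.5,54,31,3))
m,P=blob(Q,(454,-309),95,20,27);print(cv2.minEnclosingCircle(P[:,:2].astype(np.float32)))
d=get_image("side");save(d,"s10")
```

```text
[ 453.98 -308.61   -5.42  110.74   60.19   95.72 2353.  ] (array([-2.25595509e-03, -4.71546002e-04,  9.56747281e+01]), np.int64(1931))
((454.48297119140625, -309.2050476074219), 69.97740173339844)
```

View pics/w10.png

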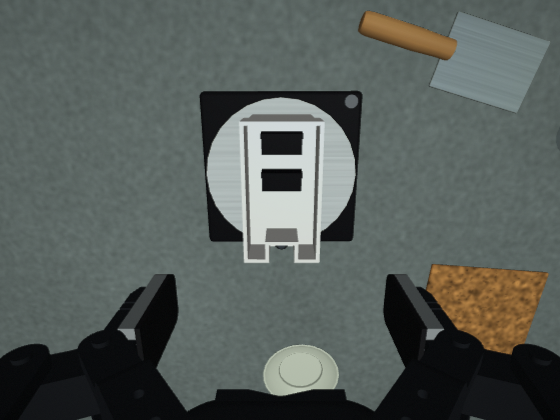

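View pics/s10.png

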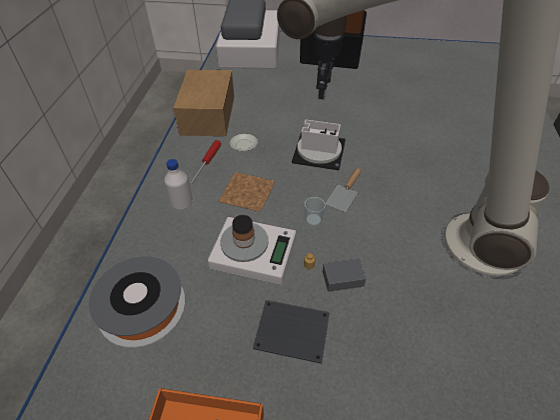

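The wrist picture shows the shallow tray square on the deep one, with the stud showing in its notch at (282,245) and the rim flat at the full stack height. In the side picture the jar stands on the pan at (243,232), the trays are stacked at (321,137), and the beaker is still at (314,210). Handing in.

```bash
python3 -c "
from bench import *
print(job_done())"
```

```text
the job is handed in; nothing more can be done
None
```

The job is handed in at about 29 s of the 120 s allowed: the jar stands within about 1 mm of the pan's middle, the deep tray is seated straight and flat over the turntable's stud, and the shallow tray lies flat and square on its rim; `job_done` returned no verdict.

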